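# Couple and lock the top roll of a bench slip roll

## Task

The top roll of the bench slip roll stands swung up after a sleeve was taken off it. Close the machine again: while the roll is still up, raise the red locking handle of the yellow coupler so that its hook clears the mouth, lower the roll and push the coupler firmly down on the ball until it is fully home and stops dead, then press the handle down until it snaps shut, and let go. Push firmly but never ram or force it, and leave the things lying round the machine where they are.

Things in the scene. Friction and masses are not known exactly. Their poses are not given: they have to be found in the camera images.
- machine: Bench slip roll bolted to the table: dark blue-green base plate 130 x 420 x 16 mm, two lower steel rolls. Origin on the table under the plate. Its y axis runs along the rolls: pivot and crank at the +y end, the ball stand at y = -150 mm; x goes across, z up. It may stand turned up to 0.3 rad.
- ball_stand: Stand of the ball, part of the machine; origin on the table. The steel ball (30 mm across, on a 13 mm neck) is straight above the origin. It sits on a screw that sets the gap of the rolls: its centre is 104 to 124 mm above the table, wherever the last user left it; its height is not measured.
- yoke: Swivel fork with the pivot of the top roll at its origin, 112 mm above the table, at y = +170 mm of the machine. It lets the roll swing sideways by up to 0.035 rad either way with little force. Carries the top roll (30 mm across, hollow, about 0.6 kg in all) and the yellow coupler at the roll's free end.
- top_roll (a joint): Lift angle of the top roll, rad: 0 level, larger is coupler end up (stop at 0.45). Home on the ball it reads -0.025 to 0.038, depending on the ball's height; about 0.04 above that the ball meets the liners. Friction keeps it where it is left: 3 to 5 N at the coupler moves it down, about 12 N up.
- coupler (a point): Centre of the socket in the yellow coupler (the ball's centre when home), 320 mm from the pivot. Own +y axis points along the roll to the pivot, z up from the roll, x across. The casting is 50 mm wide (x, flat parallel sides to grip) and reaches from 25 mm before to 57 mm behind this point (-y, +y), from 18 mm below to 28 mm above it. The roof over the ball is flat and solid.
- mouth (a point): Middle of the coupler's mouth, open downward, 18 mm below the socket centre. The cavity has 2 mm of play round the ball. Two sprung liners in its side walls resist the ball: 10 to 15 N of push down on the coupler forces it home over them (they begin 12 mm before home, hardest at 8 mm), then the ball meets the roof and it stops dead; a push of 15 to 25 N brings it firmly home, over 35 N is forcing it.
- handle (a joint): Angle of the red handle to the roll, rad: 0 shut (lying back over the roll; its hook under the ball, or closing the mouth), 0.7 fully raised. Over-centre spring: below about 0.3 it snaps shut, above it springs up and stays. about 8 N at the grip opens it, 10 to 13 N shuts it. It cannot shut if the coupler is not home: the hook meets the ball's side.
- handle_grip (a point): Middle of the red ribbed grip (round, 18 mm thick, 60 mm long, along the handle), 78 mm from the hinge. With the handle shut it lies 108 mm behind the socket centre (towards the pivot) and 51 mm above the roll's axis, with 26 mm free between grip and roll. Raised, it goes up and towards the coupler. y axis along the handle, away from its hinge.
- handle_hinge (a point): Hinge pin of the handle, on the roll: 32 mm behind the socket centre (towards the pivot) and 32 mm above it; the pin runs along its own x axis, across the roll.
- weight: Ground steel weight with a black knob, 40 x 62 x 51 mm; leave alone. Origin under its centre.
- pocket_tape: Yellow and black tape measure, 32 x 77 x 60 mm; leave alone. Origin under its centre.
- foil_elbow: Silver elbow cover lying flat, 99 x 91 x 66 mm; leave alone. Origin under its centre.
- red_marker: Red pen, 134 mm long, lying on the table; leave alone. Origin under its middle.

How it is judged (in metres and radians):
On the way, in this order (a step that is already met when the one before it is completed fails the run):
1. the red handle is raised while the roll is still up (value of joint handle above 0.5 rad and value of joint top_roll above 0.12 rad), for 0.2 s.
2. with the handle still up, the coupler is pushed firmly home: its roof bears on the ball on top of the squeeze of the liners (which is up to 25 N) (value of joint handle above 0.5 rad and value of joint top_roll below 0.044 rad and contact force between yoke and ball_stand above 27 N), for 0.05 s.
At the end, for the whole second after the job is handed in: the roll is down with its coupler home on the ball (roll angle under 0.044 rad, in contact with the ball), the handle is snapped shut (under 0.03 rad), and the roll is at rest (value of joint handle below 0.03 rad and value of joint top_roll below 0.044 rad and contact force between yoke and ball_stand above 1 N and velocity of joint top_roll below 0.05 rad/s); the robot touches nothing.
It fails at once if more than 70 N between the coupler and the ball or its stand (contact force between yoke and ball_stand above 70 N).
It fails at once if a thing beside the machine pushed more than 25 mm (distance of any of weight, pocket_tape, foil_elbow, red_marker from where it was at the start of the episode above 0.025 m).
It also fails if it takes over 67 s, if anything falls off the work surface, if the arm or the gripper's body presses on something with over 40 N, if the wrist force passes 120 N, or if a joint passes its speed limit or range.

## Robot

A 6-joint arm with a two-finger parallel gripper is mounted at the origin on the work surface; the furniture and walls round the work are solid. World frame = base frame: x ahead of the robot, y to its left, z up, the work surface at z = 0. Lengths are in m, angles in degrees, forces in N, time in s.
With the tool pointing down it reaches from about 0.325 to 0.875 m from the base axis. Payload 4.4 kg.
Tool frame: the origin (TCP) lies midway between the tips of the shut fingers; the grasp point (between the pads) lies 19 mm behind it; z points along the fingers, y is the direction in which the jaws open and shut (so a half turn about z gives the same grasp; the last joint's range is limited). The gripper opens to 85 mm and grips with 20 to 120 N. Pads are 22 mm wide; open, the fingers measure 114 mm over their backs; the gripper's body (76 mm by 85 mm) begins 54 mm behind the grasp point. The pads swing forward as they close: fully open they stand 13 mm farther back than shut.
Start: joints at [62.309, 11.837, 88.321, -0, 79.842, -8.623], TCP at [0.188, 0.543, 0.206] pointing down, gripper open.
Joint ranges: [-156.59, 156.59], [-49.26, 127.26], [12.9, 141.05], [-63.56, 243.56], [4.71, 150.69], [-161.64, 161.64]. Speed limits (degrees/s): [159.86, 159.86, 180, 180, 180, 180].

## Interface

Orientations are given as a 3x3 rotation matrix whose columns are the frame's x, y, z axes.
In Python, from cell import * gives the robot as it stands. The module is installed in compiled form; this text tells all that it offers.
- The arm moves only by the tool drive_tool, never from a script. Its argument "commands" is a list that holds one entry, the list of rows, each a list of 5 numbers: the shift along the tool's x, y, z in cm, then the turn about the tool's z in degrees, then the opening, from 0 (shut) to 1 (fully open). A call has 1 to 10 rows; each row shifts and turns the commanded pose from where the row before left it, along the tool's axes as they then stand; what a row does not reach is not made up. A row lasts 1/10 s, in which the tool goes at most 50 mm and 8.59 degrees, less where a joint would pass 70% of its speed; a pose out of reach is approached as far as the arm can. A call with a gripper value outside its range is refused whole. The fingers move at their own pace and stop on an object; "grip_force" is the grip in N (left out, the last holds). Time passes only in rows, so rows that do not move let the fingers close. It gives the time, the measured TCP pose, the force and the opening at its end, in the units of the state.
- state(): the state, without advancing time (a new reading comes with each control period).
- get_image(name): name is "scene" or "top"; returns (picture, depth): 420x560x3 uint8, red, green, blue; 420x560 float32, m along the optical axis (not along the pixel's ray), 0 where there is no reading.
- camera_model(name): a dict with "camera_matrix" (3x3 intrinsics, pixels), "cam_to_world" (4x4, takes a point from camera to world coordinates). Camera axes: x right, y down, z forward; pixel columns grow to the right and rows downward; lengths in m; the calibration is good to about 2 mm. A picture is of the moment at which its call begins. camera_model takes no time and is no camera call.
- hand_in(): hands the job in, once; it reports no verdict.
The state is a dict: "clock": time; "qpos": joint angles; "dq": joint speeds; "joint_torque": joint torques, N m; "eef_pos": TCP position; "ee_rot": TCP orientation; "ft_force": force on the tool from outside, world axes, zero at the start; "wrist_torque": the same for the moment, N m; "opening": finger opening in m.
Only numpy, scipy, OpenCV 4.12 (cv2) and the standard library are available. Lean on these libraries where they do the work, as an engineer would, in place of code of your own. Each camera call takes 0.05 s, during which the arm holds its last target. There are 200 camera calls.

## Working session

There is one attempt and no reset: what is moved stays moved. The work goes in short steps, Python scripts to look and compute and a tool call to move; the robot and the scene stay as the last step left them, time stands still between calls to the robot, and variables do not carry over. Pictures are saved under pics/ and viewed, about 8 in all and at most 12, crops included, and the job is handed in when it is done.

Besides the shell and the picture viewer there is one more tool, called as name([rows], argument=value, ...), one row to a line, values as JSON. drive_tool: Moves the arm, as the interface text tells. Its arguments: {"type":"object","properties":{"commands":{"type":"array","items":{"type":"array","items":{"type":"array","items":{"type":"number"}}}},"grip_force":{"type":"number"}},"required":["commands"]}

```bash
mkdir -p pics; python3 - <<'E'
from cell import *
import cv2, numpy as np
for n in("scene","top"):
    p,d=get_image(n); cv2.imwrite(f"pics/{n}0.png",p[:,:,::-1]); np.save(f"{n}_d.npy",d)
    m=camera_model(n); print(n,np.round(m["camera_matrix"],1).tolist(),np.round(m["cam_to_world"],4).tolist())
s=state(); print({k:np.round(v,3).tolist() for k,v in s.items()})
E
```

```text
scene [[465.4, 0.0, 282.7], [0.0, 465.4, 207.3], [0.0, 0.0, 1.0]] [[0.738, -0.4862, 0.468, 0.1365], [-0.6747, -0.5459, 0.4968, -0.4114], [0.0139, -0.6824, -0.7309, 0.824], [0.0, 0.0, 0.0, 1.0]]
top [[420.0, 0.0, 279.9], [0.0, 420.0, 207.7], [0.0, 0.0, 1.0]] [[-0.0139, -0.9936, 0.112, 0.4743], [-0.9998, 0.0119, -0.0185, 0.0615], [0.017, -0.1122, -0.9935, 1.0639], [0.0, 0.0, 0.0, 1.0]]
{'clock': 0.1, 'qpos': [62.31, 11.879, 88.398, -0.001, 79.843, -8.625], 'dq': [0.042, -0.209, -0.132, 0.0, 0.144, -0.033], 'joint_torque': [0.001, -38.409, -29.255, -0.0, 0.005, 0.0], 'eef_pos': [0.188, 0.543, 0.205], 'ee_rot': [[-0.945, 0.327, -0.001], [0.327, 0.945, -0.002], [0.0, -0.002, -1.0]], 'ft_force': [-0.242, 0.577, 0.429], 'wrist_torque': [0.05, -0.015, -0.006], 'opening': 0.085}
```

View pics/scene0.png

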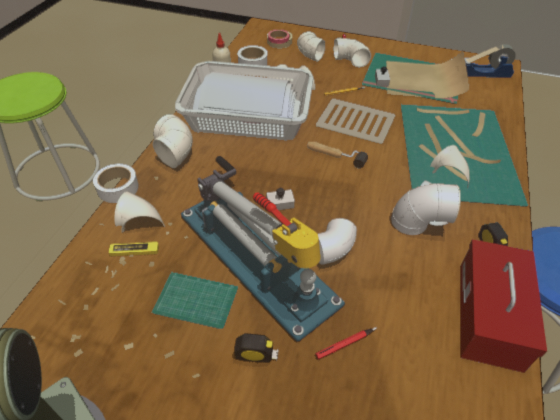

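View pics/top0.png

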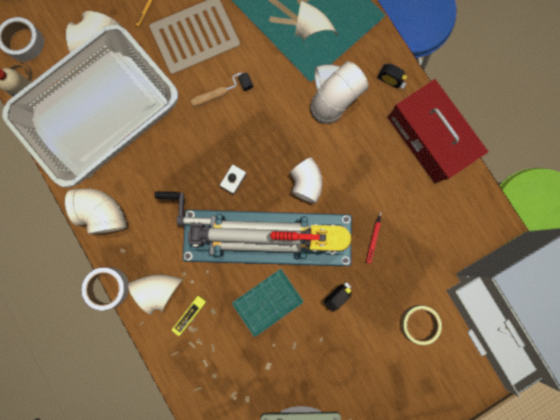

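The top view shows the machine nearly aligned with world y, with its plate at columns 185–352 and rows 211–266. The yellow coupler is at (330,238) and the red grip at (290,236), handle shut. In the scene view the ball is at (308,283), and the weight, elbow, tape and marker all lie beside the machine.

```bash
cat > h.py <<'E'
from cell import *
import cv2, numpy as np
def cloud(n,d):
    m=camera_model(n);K=m["camera_matrix"];T=np.array(m["cam_to_world"])
    v,u=np.mgrid[:420,:560]
    P=np.stack([(u-K[0][2])/K[0][0]*d,(v-K[1][2])/K[1][1]*d,d],-1)
    return P@T[:3,:3].T+T[:3,3]
def hsv(p): return cv2.cvtColor(p,cv2.COLOR_RGB2HSV)
E
python3 - <<'E'
from h import *
for n in("top","scene"):
    p=cv2.imread(f"pics/{n}0.png")[:,:,::-1].copy();d=np.load(f"{n}_d.npy");W=cloud(n,d);H=hsv(p)
    ok=(d>0)&(abs(W[...,0]-.54)<.2)&(abs(W[...,1]-.06)<.3)
    if n=="top": print("plate hsv",H[216,230],H[262,270],H[215,320])
    pl=ok&(H[...,0]>88)&(H[...,0]<112)&(H[...,1]>90)&(abs(W[...,2]-.016)<.006)
    q=W[pl]; print(n,pl.sum(),cv2.minAreaRect((q[:,:2]*1000).astype(np.float32)), q[:,2].mean())
    ye=ok&(H[...,0]>20)&(H[...,0]<33)&(H[...,1]>150)&(W[...,2]>.1)
    re=ok&((H[...,0]<6)|(H[...,0]>174))&(H[...,1]>150)&(W[...,2]>.1)
    for nm,k in(("yel",ye),("red",re)):
        q=W[k]; print(nm,len(q),q.min(0).round(3),q.max(0).round(3))
        y=q[:,1]
        for a in np.arange(y.min(),y.max(),.01):
            s=q[(y>=a)&(y<a+.01)]
            if len(s): print(round(a,3),s[:,0].min().round(3),s[:,0].max().round(3),'z',s[:,2].max().round(3), np.median(s[:,2]).round(3))
E
```

```text
plate hsv [ 95  71 129] [ 94  71 107] [ 95  63 133]
top 9 ((474.84796142578125, 74.81404113769531), (6.128817081451416, 258.1195068359375), 1.6582725048065186) 0.01600482056063108
yel 760 [ 0.483 -0.102  0.174] [ 0.533 -0.015  0.221]
-0.102 0.493 0.519 z 0.216 0.212
-0.092 0.485 0.527 z 0.218 0.213
-0.082 0.483 0.532 z 0.214 0.21
-0.072 0.485 0.532 z 0.212 0.209
-0.062 0.485 0.532 z 0.21 0.206
-0.052 0.485 0.533 z 0.22 0.205
-0.042 0.485 0.533 z 0.221 0.203
-0.032 0.486 0.533 z 0.22 0.2
-0.022 0.486 0.533 z 0.201 0.197
red 314 [ 0.506 -0.033  0.158] [0.521 0.064 0.221]
-0.033 0.508 0.514 z 0.214 0.21
-0.023 0.506 0.516 z 0.215 0.211
-0.013 0.506 0.516 z 0.217 0.211
-0.003 0.508 0.516 z 0.214 0.212
0.007 0.506 0.52 z 0.221 0.216
0.017 0.506 0.52 z 0.22 0.218
0.027 0.506 0.52 z 0.221 0.216
0.037 0.506 0.521 z 0.219 0.215
0.047 0.507 0.521 z 0.217 0.214
0.057 0.509 0.521 z 0.216 0.214
scene 0 ((0.0, 0.0), (0.0, 0.0), 0.0) nan
yel 1343 [ 0.481 -0.105  0.16 ] [ 0.535 -0.008  0.221]
-0.105 0.487 0.522 z 0.215 0.189
-0.095 0.482 0.525 z 0.217 0.207
-0.085 0.481 0.531 z 0.215 0.211
-0.075 0.481 0.532 z 0.212 0.209
-0.065 0.481 0.532 z 0.211 0.207
-0.055 0.482 0.534 z 0.221 0.205
-0.045 0.483 0.534 z 0.221 0.203
-0.035 0.483 0.535 z 0.218 0.201
-0.025 0.484 0.534 z 0.201 0.198
-0.015 0.502 0.506 z 0.194 0.188
red 317 [ 0.503 -0.032  0.207] [0.521 0.064 0.222]
-0.032 0.504 0.514 z 0.213 0.211
-0.022 0.504 0.515 z 0.214 0.212
-0.012 0.505 0.515 z 0.214 0.212
-0.002 0.505 0.517 z 0.216 0.213
0.008 0.503 0.517 z 0.222 0.217
0.018 0.503 0.518 z 0.221 0.218
0.028 0.503 0.518 z 0.22 0.217
0.038 0.505 0.519 z 0.218 0.216
0.048 0.504 0.521 z 0.218 0.214
0.058 0.507 0.519 z 0.216 0.213<stdin>:7: RuntimeWarning: Mean of empty slice.
  ret = ret.dtype.type(ret / rcount)
```

```bash
python3 - <<'E'
from h import *
n="top";p=cv2.imread(f"pics/{n}0.png")[:,:,::-1].copy();d=np.load(f"{n}_d.npy");W=cloud(n,d);H=hsv(p)
pl=(H[...,0]>86)&(H[...,0]<112)&(H[...,1]>45)&(abs(W[...,2]-.016)<.006)&(abs(W[...,0]-.52)<.1)&(abs(W[...,1]-.08)<.25)
pl=cv2.morphologyEx(pl.astype(np.uint8),cv2.MORPH_OPEN,np.ones((2,2)))>0
q=W[pl];r=cv2.minAreaRect((q[:,:2]*1000).astype(np.float32));print(pl.sum(),r,q[:,2].mean());print(cv2.boxPoints(r))
n="scene";p=cv2.imread(f"pics/{n}0.png")[:,:,::-1].copy();d=np.load(f"{n}_d.npy");W=cloud(n,d)
for v in range(270,300,3): print(v,[tuple((W[v,u]*1000).round().astype(int).tolist()) for u in range(296,322,4)])
cv2.imwrite("pics/c.png",cv2.resize(p[190:340,200:360,::-1],None,fx=4,fy=4,interpolation=cv2.INTER_CUBIC))
E
```

```text
2808 ((515.6942749023438, 69.65493774414062), (416.6839599609375, 125.30838012695312), 87.55973815917969) 0.022958524080066153
[[ 444.22617 -135.83044]
 [ 569.4209  -141.16577]
 [ 587.16235  275.14032]
 [ 461.96765  280.47565]]
270 [(549, -18, 24), (558, -21, 17), (511, -75, 119), (514, -81, 122), (523, -84, 116), (591, -37, 3), (601, -40, -2)]
273 [(547, -21, 17), (553, -26, 17), (505, -81, 121), (509, -86, 123), (516, -91, 121), (587, -42, 1), (594, -47, 0)]
276 [(542, -25, 16), (499, -77, 113), (501, -85, 119), (506, -90, 121), (513, -93, 117), (573, -54, 17), (588, -53, 1)]
279 [(536, -32, 19), (498, -79, 106), (498, -88, 116), (503, -94, 118), (509, -97, 116), (568, -59, 17), (573, -65, 18)]
282 [(531, -37, 17), (537, -43, 18), (499, -88, 106), (502, -95, 111), (509, -98, 107), (563, -64, 15), (568, -71, 18)]
285 [(526, -43, 18), (503, -74, 76), (505, -83, 84), (508, -90, 90), (518, -92, 82), (558, -69, 15), (563, -75, 17)]
288 [(522, -47, 16), (499, -79, 76), (503, -86, 79), (509, -90, 79), (514, -96, 79), (542, -82, 35), (559, -80, 15)]
291 [(516, -53, 17), (502, -77, 60), (499, -90, 78), (503, -96, 80), (519, -92, 60), (526, -96, 57), (555, -84, 13)]
294 [(497, -71, 47), (496, -83, 63), (502, -87, 61), (508, -93, 62), (514, -97, 60), (531, -94, 39), (542, -95, 29)]
297 [(494, -74, 44), (493, -86, 59), (499, -91, 59), (504, -97, 60), (508, -103, 63), (524, -100, 43), (535, -101, 33)]
```

View pics/c.png

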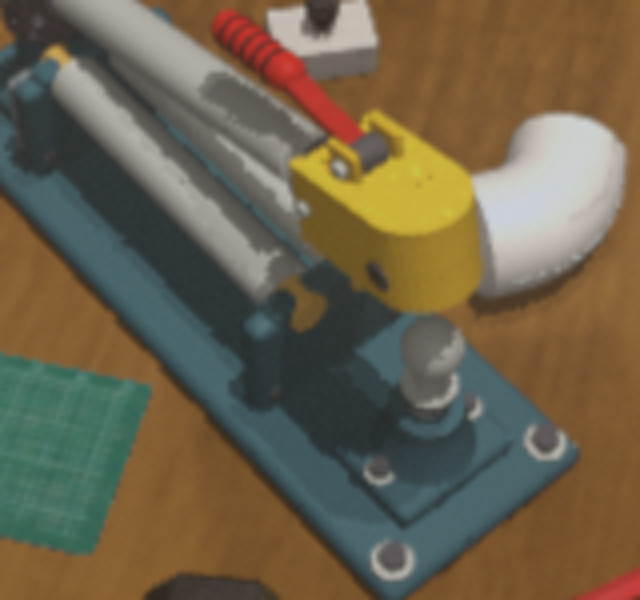

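drive_tool([
  [[0, 0, -1.5, 8.2, 1], [0, 0, -2, 8.2, 1], [0, 0, -2, 8.2, 1], [0, 0, -2, 8.2, 1], [0, 0, -2, 8.2, 1], [0, 0, -2, 8.2, 1], [0, 0, -2, 8.2, 1], [0, 0, -1, 8.2, 1], [0, 0, 0, 8.2, 1]],
], grip_force=40)

```text
clock: 1.0
eef_pos: [0.1882, 0.5441, 0.353]
ee_rot: [[0.056, 0.998, 0.002], [0.998, -0.056, 0.003], [0.003, 0.001, -1.0]]
ft_force: [0.6, -0.4, 0.1]
opening: 0.0854
```

The crop shows the handle lying back (shut) and the coupler above the ball, with nothing in the way of the jaws. The machine is turned about -0.043 rad, the ball is near (0.509, -0.081), and the grip centre is near (0.513, 0.036, 0.208). Next I move over the grip.

drive_tool([
  [[-3.8, 2.7, 0, -0.7, 1], [-3.8, 2.7, 0, 0, 1], [-3.8, 2.7, 0, 0, 1], [-3.8, 2.7, 0, 0, 1], [-3.8, 2.7, 0, 0, 1], [-3.8, 2.7, 0, 0, 1], [-3.8, 2.7, 0, 0, 1], [-3.8, 2.7, 0, 0, 1], [-3.8, 2.7, 0, 0, 1], [-3.8, 2.7, 0, 0, 1]],
])

```text
clock: 2.0
eef_pos: [0.4432, 0.1514, 0.3506]
ee_rot: [[0.038, 0.999, -0.0], [0.999, -0.038, 0.0], [0.0, -0.0, -1.0]]
ft_force: [-0.1, -0.1, -0.5]
opening: 0.0854
```

drive_tool([
  [[-3.6, 2.7, 0, 0, 1], [-3.6, 2.7, 0, 0, 1], [-3.6, 2.7, 0, 0, 1], [0, 0, 0, 0, 1], [0, 0, 0, 0, 1], [0, 0, 0, 0, 1]],
])

```text
clock: 2.6
eef_pos: [0.5191, 0.043, 0.3507]
ee_rot: [[0.037, 0.999, -0.001], [0.999, -0.037, 0.001], [0.0, -0.001, -1.0]]
ft_force: [-0.7, -0.0, -0.7]
opening: 0.0852
```

```bash
python3 - <<'E'
from h import *
from scipy.optimize import least_squares
d=np.load("scene_d.npy");W=cloud("scene",d)[264:284,300:318].reshape(-1,3)
q=W[(W[:,2]>.1)&(W[:,2]<.128)&(W[:,1]<-.07)]
f=least_squares(lambda c:np.linalg.norm(q-c,axis=1)-.015,[.509,-.082,.11],loss="soft_l1",f_scale=.002)
print(len(q),f.x,np.abs(f.fun).mean()); print(state()["eef_pos"],state()["ee_rot"].round(3).tolist() if hasattr(state()["ee_rot"],"round") else state()["ee_rot"])
E
```

```text
202 [ 0.51108803 -0.08467957  0.10752918] 0.0008495844934845803
[0.51907085 0.04295769 0.3506511 ] [[0.037, 0.999, -0.001], [0.999, -0.037, 0.001], [0.0, -0.001, -1.0]]
```

drive_tool([
  [[-0.7, -0.6, 3, 0, 1], [0, 0, 4, 0, 1], [0, 0, 4, 0, 1], [0, 0, 3, 0, 1], [0, 0, 1.9, 0, 1], [0, 0, 0, 0, 1], [0, 0, 0, 0, 0.6], [0, 0, 0, 0, 0.4]],
], grip_force=40)

```text
clock: 3.4
eef_pos: [0.5146, 0.036, 0.1941]
ee_rot: [[0.037, 0.999, 0.004], [0.999, -0.037, -0.0], [-0.0, 0.004, -1.0]]
ft_force: [-0.2, 0.6, 1.8]
opening: 0.059
```

drive_tool([
  [[0, 0, 0, 0, 0], [0, 0, 0, 0, 0], [0, 0, 0, 0, 0], [0, 0, 0, 0, 0], [0, 0, 0, 0, 0]],
])

```text
clock: 3.9
eef_pos: [0.5135, 0.0353, 0.1922]
ee_rot: [[0.038, 0.999, 0.0], [0.999, -0.038, -0.0], [-0.0, 0.0, -1.0]]
ft_force: [0.0, -0.0, -0.1]
opening: 0.0001
```

```bash
python3 - <<'E'
from h import *
p,d=get_image("scene")
cv2.imwrite("pics/c2.png",cv2.resize(p[140:320,180:380,::-1],None,fx=3,fy=3,interpolation=cv2.INTER_CUBIC))
E
```

```text
(no output)
```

View pics/c2.png

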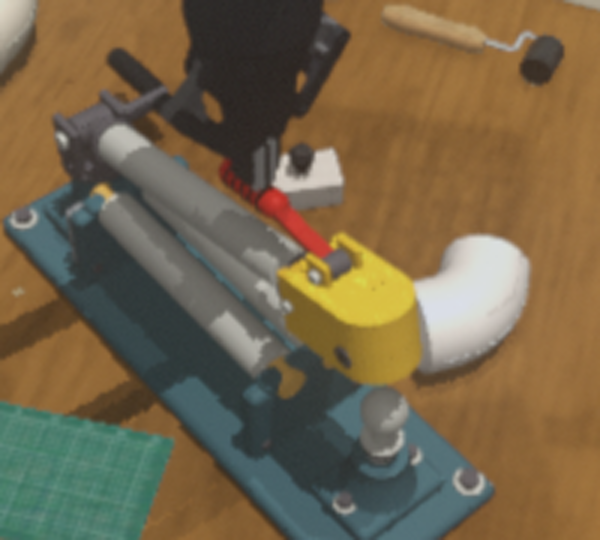

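```bash
python3 - <<'E'
from h import *
for n in ("scene","top"):
    p,d=get_image(n);W=cloud(n,d);H=hsv(p)
    m=camera_model(n);c=np.linalg.inv(m["cam_to_world"])@np.r_[state()["eef_pos"],1];x=np.array(m["camera_matrix"])@c[:3];x=x/x[2];print("tcp px",n,x[:2],"dep",c[2],d[int(x[1]),int(x[0])])
    ok=(d>0)&(abs(W[...,0]-.54)<.2)&(abs(W[...,1]-.06)<.3)
    re=ok&((H[...,0]<6)|(H[...,0]>174))&(H[...,1]>150)&(W[...,2]>.1);q=W[re];y=q[:,1]
    for a in np.arange(-.04,.08,.01):
        s=q[(y>=a)&(y<a+.01)]
        if len(s): print(round(a,3),len(s),s[:,0].min().round(3),s[:,0].max().round(3),'z',s[:,2].max().round(3), np.median(s[:,2]).round(3))
    if n=="scene": u,v=x[:2].astype(int); cv2.imwrite("pics/c3.png",cv2.resize(p[v-40:v+30,u-40:u+50,::-1],None,fx=7,fy=7,interpolation=cv2.INTER_CUBIC))
E
```

```text
tcp px scene [265.3628951  209.42748489] dep 0.8601737444463153 0.83417207
-0.04 5 0.506 0.513 z 0.213 0.213
-0.03 25 0.504 0.514 z 0.213 0.212
-0.02 29 0.504 0.515 z 0.213 0.211
-0.01 27 0.504 0.515 z 0.214 0.212
0.0 31 0.506 0.516 z 0.216 0.213
0.01 50 0.503 0.517 z 0.222 0.217
0.02 20 0.5 0.517 z 0.227 0.217
0.03 10 0.504 0.507 z 0.217 0.213
0.04 8 0.504 0.507 z 0.215 0.213
0.05 14 0.504 0.512 z 0.215 0.212
0.06 6 0.508 0.516 z 0.216 0.213
tcp px top [285.04727697 235.93646742] dep 0.8709913562977626 0.4938287
```

View pics/c3.png

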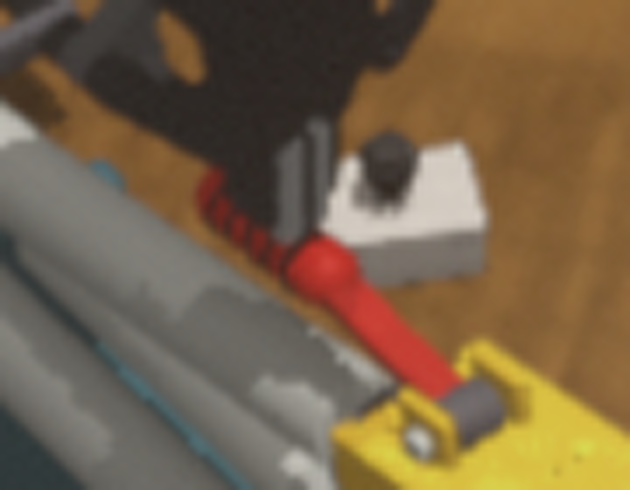

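```bash
python3 - <<'E'
from h import *
p,d=get_image("scene");W=cloud("scene",d)
for v in range(184,212,2): print(v,[tuple((W[v,u]*1000).round().astype(int).tolist())+tuple(p[v,u].tolist()) for u in range(256,276,3)])
print(state()["opening"],state()["eef_pos"])
E
```

```text
184 [(492, 33, 273, 45, 40, 36), (496, 30, 273, 46, 42, 37), (498, 25, 275, 46, 39, 37), (504, 24, 272, 46, 40, 34), (516, 29, 261, 47, 40, 36), (517, 24, 264, 47, 42, 36), (525, 24, 258, 90, 66, 44)]
186 [(485, 24, 279, 47, 41, 37), (495, 29, 270, 46, 42, 38), (497, 24, 272, 48, 41, 38), (504, 24, 266, 48, 42, 38), (515, 29, 256, 55, 48, 44), (518, 25, 257, 74, 70, 67), (696, 216, 3, 123, 87, 50)]
188 [(485, 24, 275, 46, 41, 36), (491, 25, 270, 48, 42, 37), (499, 26, 263, 48, 42, 38), (504, 24, 263, 50, 43, 39), (512, 26, 256, 56, 50, 46), (519, 25, 252, 92, 89, 86), (693, 212, 0, 120, 85, 47)]
190 [(485, 25, 269, 47, 41, 39), (491, 25, 265, 47, 42, 38), (502, 30, 255, 46, 41, 35), (504, 24, 258, 74, 70, 67), (511, 24, 253, 68, 63, 60), (517, 24, 249, 92, 89, 86), (689, 208, -1, 124, 91, 58)]
192 [(486, 26, 263, 62, 44, 39), (501, 37, 245, 46, 41, 37), (502, 30, 250, 48, 42, 37), (506, 26, 250, 88, 85, 81), (511, 24, 248, 68, 64, 60), (518, 25, 243, 92, 88, 85), (665, 181, 28, 188, 177, 164)]
194 [(512, 59, 216, 95, 40, 35), (500, 36, 241, 45, 41, 37), (502, 30, 244, 46, 40, 36), (5
[... 1130 characters left out ...]
 217, 167, 96, 88)]
206 [(526, 79, 158, 117, 108, 96), (622, 187, 4, 130, 94, 55), (504, 33, 210, 78, 47, 35), (504, 25, 216, 83, 40, 33), (507, 20, 219, 175, 49, 41), (510, 15, 220, 205, 66, 56), (515, 13, 218, 186, 54, 44)]
208 [(519, 69, 165, 121, 119, 112), (528, 72, 156, 117, 103, 87), (624, 179, 1, 126, 90, 53), (502, 23, 214, 84, 48, 36), (504, 17, 217, 161, 48, 41), (510, 15, 215, 188, 56, 47), (512, 9, 218, 177, 51, 42)]
210 [(515, 65, 166, 103, 101, 96), (519, 60, 167, 115, 112, 105), (621, 176, -1, 117, 103, 87), (625, 169, 2, 108, 79, 49), (503, 15, 215, 130, 47, 38), (506, 10, 216, 161, 50, 41), (512, 9, 213, 173, 54, 46)]
5.186984227036922e-06 [0.51350063 0.03535021 0.19210353]
```

drive_tool([
  [[0, 0, -3, 0, 0], [0, 0, -3, 0, 0], [0, 0, 0, 0, 0], [0, 0, 0, 0, 0]],
])

```text
clock: 4.5
eef_pos: [0.5138, 0.0354, 0.2526]
ee_rot: [[0.038, 0.999, 0.002], [0.999, -0.038, -0.0], [-0.0, 0.002, -1.0]]
ft_force: [0.2, -0.4, 0.5]
opening: -0.0002
```

```bash
python3 - <<'E'
from h import *
p,d=get_image("scene");W=cloud("scene",d);s=state();e=s["eef_pos"]
m=camera_model("scene");c=np.linalg.inv(m["cam_to_world"])@np.r_[e,1];x=np.array(m["camera_matrix"])@c[:3];u,v=(x[:2]/x[2]).astype(int);print(e,s["ft_force"],u,v)
k=(abs(W[...,0]-e[0])<.03)&(abs(W[...,1]-e[1])<.03)&(W[...,2]>.15);q=W[k]
for a in np.arange(.2,.34,.01):
    t=q[(q[:,2]>=a)&(q[:,2]<a+.01)]
    if len(t): print(a.round(2),len(t),t.min(0).round(3),t.max(0).round(3))
cv2.imwrite("pics/c4.png",cv2.resize(p[v-50:v+50,u-60:u+60,::-1],None,fx=6,fy=6,interpolation=cv2.INTER_CUBIC))
E
```

```text
[0.51296226 0.0355083  0.25132845] [ 1.02864722  0.53601398 -0.22899234] 264 186
0.2 24 [0.503 0.013 0.205] [0.507 0.062 0.21 ]
0.21 214 [0.502 0.006 0.21 ] [0.522 0.064 0.22 ]
0.22 14 [0.507 0.013 0.22 ] [0.516 0.033 0.223]
0.27 3 [0.507 0.027 0.279] [0.507 0.032 0.28 ]
0.28 42 [0.5   0.024 0.281] [0.525 0.041 0.29 ]
0.29 79 [0.499 0.024 0.29 ] [0.527 0.042 0.3  ]
0.3 77 [0.499 0.023 0.3  ] [0.528 0.042 0.31 ]
0.31 52 [0.498 0.022 0.31 ] [0.524 0.033 0.32 ]
0.32 119 [0.484 0.021 0.32 ] [0.542 0.045 0.33 ]
0.33 165 [0.483 0.02  0.33 ] [0.543 0.048 0.34 ]
0.34 113 [0.485 0.018 0.34 ] [0.543 0.052 0.35 ]
```

View pics/c4.png

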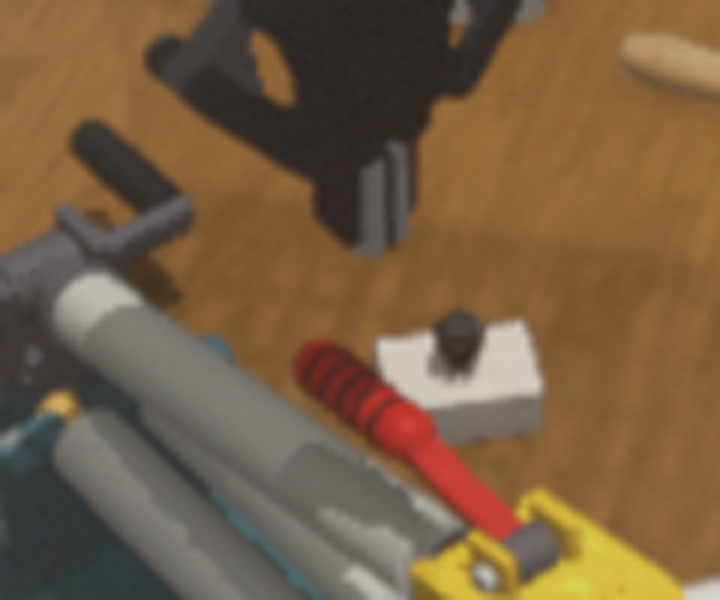

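The reported TCP disagrees with what the camera sees. With the fingers shut and clear of everything, the tips at about (268,190) in the scene view stand at z≈0.280, while the state reports 0.2515. The handle hasn't moved, because my first close was above the grip. From here I take the real tips as 28 mm above the reported TCP.

drive_tool([
  [[0, 0, 0, 0, 1], [0, 0, 0, 0, 1], [0, 0, 0, 0, 1], [0, 0, 0, 0, 1], [0, 0, 0, 0, 1], [0, 0, 3, 0, 1], [0, 0, 3, 0, 1], [0, 0, 2, 0, 1], [0, 0, 1, 0, 1], [0, 0, 0, 0, 1]],
])

```text
clock: 5.55
eef_pos: [0.5122, 0.0355, 0.1605]
ee_rot: [[0.038, 0.999, -0.003], [0.999, -0.038, 0.0], [0.0, -0.003, -1.0]]
ft_force: [0.4, -0.5, -0.0]
opening: 0.0852
```

drive_tool([
  [[0, 0, 0, 0, 0.3], [0, 0, 0, 0, 0], [0, 0, 0, 0, 0], [0, 0, 0, 0, 0], [0, 0, 0, 0, 0], [0, 0, 0, 0, 0]],
], grip_force=40)

```text
clock: 6.15
eef_pos: [0.5139, 0.0353, 0.1626]
ee_rot: [[0.038, 0.999, 0.001], [0.999, -0.038, -0.0], [-0.0, 0.001, -1.0]]
ft_force: [0.7, -0.5, 1.8]
opening: 0.0166
```

drive_tool([
  [[-0.05, 0, -0.5, 0, 0], [-0.07, 0, -0.5, 0, 0], [-0.1, 0, -0.54, 0, 0], [-0.23, 0, -0.75, 0, 0], [-0.3, 0, -0.72, 0, 0], [-0.37, 0, -0.68, 0, 0], [-0.44, 0, -0.65, 0, 0], [-0.3, 0, -0.4, 0, 0], [0, 0, 0, 0, 0], [0, 0, 0, 0, 0]],
])

```text
clock: 7.15
eef_pos: [0.5135, 0.0153, 0.2106]
ee_rot: [[0.039, 0.999, 0.002], [0.999, -0.039, -0.003], [-0.003, 0.002, -1.0]]
ft_force: [0.5, -4.0, -2.3]
opening: 0.0168
```

```bash
cat > look.py <<'E'
from h import *
import sys
p,d=get_image("scene");W=cloud("scene",d);H=hsv(p)
ok=(d>0)&(abs(W[...,0]-.51)<.08)&(abs(W[...,1])<.25)&(W[...,2]>.1)
ye=ok&(H[...,0]>20)&(H[...,0]<33)&(H[...,1]>150);re=ok&((H[...,0]<6)|(H[...,0]>174))&(H[...,1]>150)
for nm,k in(("yel",ye),("red",re)):
    q=W[k];y=q[:,1]
    for a in np.arange(-.12,.09,.01):
        s=q[(y>=a)&(y<a+.01)]
        if len(s)>3: print(nm,a.round(2),len(s),s[:,0].min().round(3),s[:,0].max().round(3),'z',s[:,2].min().round(3),s[:,2].max().round(3),np.median(s[:,2]).round(3))
s=state();print(s["clock"],s["eef_pos"],s["ft_force"],s["opening"])
cv2.imwrite(f"pics/{sys.argv[1]}.png",cv2.resize(p[130:320,180:380,::-1],None,fx=3,fy=3,interpolation=cv2.INTER_CUBIC))
E
python3 look.py c5
```

```text
yel -0.11 82 0.494 0.521 z 0.17 0.193 0.18
yel -0.1 277 0.486 0.523 z 0.169 0.218 0.199
yel -0.09 195 0.482 0.53 z 0.168 0.216 0.211
yel -0.08 151 0.483 0.533 z 0.167 0.214 0.211
yel -0.07 166 0.483 0.533 z 0.165 0.211 0.208
yel -0.06 167 0.483 0.534 z 0.163 0.21 0.206
yel -0.05 165 0.483 0.535 z 0.163 0.221 0.205
yel -0.04 100 0.484 0.536 z 0.16 0.22 0.201
yel -0.03 64 0.485 0.536 z 0.159 0.216 0.199
yel -0.02 17 0.486 0.532 z 0.196 0.2 0.198
red -0.04 20 0.505 0.515 z 0.214 0.22 0.217
red -0.03 43 0.505 0.515 z 0.215 0.227 0.223
red -0.02 48 0.505 0.517 z 0.224 0.239 0.231
red -0.01 56 0.504 0.518 z 0.235 0.253 0.244
red -0.0 50 0.504 0.521 z 0.245 0.259 0.253
red 0.01 19 0.511 0.52 z 0.254 0.261 0.258
7.2 [0.51338118 0.01540611 0.21040419] [ 0.28097572 -5.22545133 -1.47813142] 0.01658243359906089
```

View pics/c5.png

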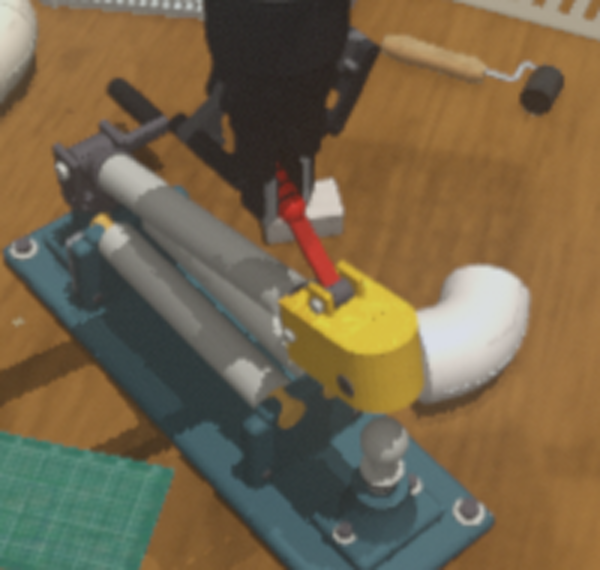

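The crop shows the handle clearly raised, held at (290,205), with the roll still up at about 0.21 rad. I release it, rise, and move over the coupler.

drive_tool([
  [[0, 0, 0, 0, 1], [0, 0, 0, 0, 1], [0, 0, 0, 0, 1], [0, 0, 0, 0, 1], [0, 0, 0, 0, 1], [0, 0, -3, 0, 1], [0, 0, -3, 0, 1], [0, 0, -3, 0, 1], [-2.2, 0, 0, 0, 1], [-2.2, 0, 0, 0, 1]],
])

```text
clock: 8.2
eef_pos: [0.5119, -0.0272, 0.3012]
ee_rot: [[0.036, 0.999, 0.003], [0.999, -0.036, -0.001], [-0.001, 0.004, -1.0]]
ft_force: [-0.6, -0.6, -0.5]
opening: 0.0856
```

drive_tool([
  [[-2.2, 0, 0, 0, 1], [-2.2, 0, 0, 0, 1], [0, 0, 3, 0, 1], [0, 0, 3, 0, 1], [0, 0, 3, 0, 1], [0, 0, 3, 0, 1], [0, 0, 2, 0, 1], [0, 0, 1.4, 0, 1], [0, 0, 0, 0, 1], [0, 0, 0, 0, 1]],
])

```text
clock: 9.2
eef_pos: [0.51, -0.0712, 0.146]
ee_rot: [[0.038, 0.999, 0.001], [0.999, -0.038, -0.0], [-0.0, 0.001, -1.0]]
ft_force: [0.4, -0.6, 0.8]
opening: 0.0853
```

```bash
python3 look.py c6
```

```text
yel -0.11 86 0.493 0.518 z 0.17 0.2 0.18
yel -0.1 275 0.484 0.522 z 0.169 0.218 0.199
yel -0.09 177 0.482 0.526 z 0.168 0.216 0.209
yel -0.08 137 0.482 0.528 z 0.167 0.213 0.211
yel -0.07 75 0.482 0.532 z 0.165 0.211 0.208
yel -0.06 4 0.484 0.533 z 0.205 0.207 0.206
yel -0.05 10 0.484 0.51 z 0.202 0.207 0.204
red -0.02 49 0.504 0.517 z 0.227 0.242 0.234
red -0.01 63 0.504 0.517 z 0.238 0.257 0.249
red -0.0 60 0.504 0.518 z 0.251 0.264 0.258
red 0.01 54 0.504 0.52 z 0.259 0.27 0.265
red 0.02 61 0.504 0.518 z 0.262 0.276 0.271
red 0.03 46 0.505 0.52 z 0.267 0.28 0.276
red 0.04 4 0.507 0.515 z 0.274 0.277 0.275
9.25 [ 0.51050364 -0.07138725  0.14673376] [-0.11510057 -0.60269661 -0.51271821] 0.08504883130930678
```

View pics/c6.png

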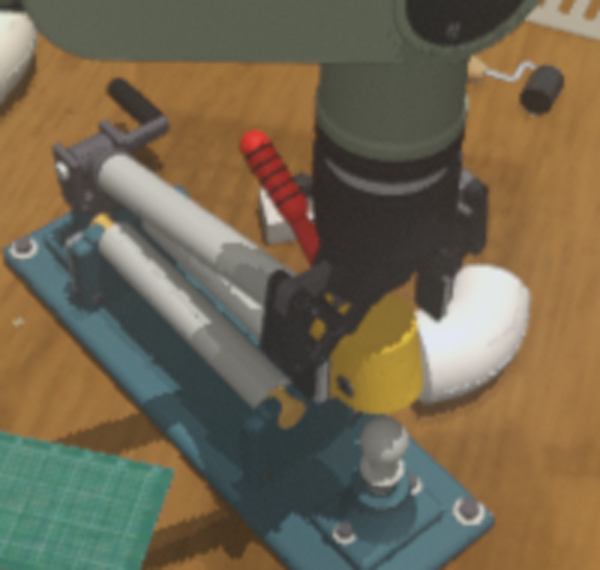

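The handle stays fully raised (grip end at (253,140)), and the open fingers straddle the coupler's sides. I go down 1 cm more and grip.

drive_tool([
  [[0, 0, 0.9, 0, 1], [0, 0, 0, 0, 0.6], [0, 0, 0, 0, 0.4], [0, 0, 0, 0, 0.3], [0, 0, 0, 0, 0.3], [0, 0, 0, 0, 0.3]],
], grip_force=50)

```text
clock: 9.85
eef_pos: [0.5097, -0.0712, 0.1368]
ee_rot: [[0.038, 0.999, 0.001], [0.999, -0.038, -0.0], [-0.0, 0.001, -1.0]]
ft_force: [0.3, -0.6, 2.2]
opening: 0.0495
```

drive_tool([
  [[-0.13, 0, 0.5, 0, 0.3], [-0.13, 0, 0.6, 0, 0.3], [-0.1, 0, 0.6, 0, 0.3], [-0.09, 0, 0.6, 0, 0.3], [-0.08, 0, 0.6, 0, 0.3], [-0.07, 0, 0.6, 0, 0.3], [-0.06, 0, 0.6, 0, 0.3], [-0.05, 0, 0.6, 0, 0.3], [0, 0, 0.2, 0, 0.3], [0, 0, 0, 0, 0.3]],
])

```text
clock: 10.85
eef_pos: [0.5103, -0.0791, 0.088]
ee_rot: [[0.039, 0.999, 0.002], [0.999, -0.039, -0.001], [-0.001, 0.002, -1.0]]
ft_force: [2.2, -4.6, 3.2]
opening: 0.0494
```

```bash
python3 look.py c7 | grep -v red
```

```text
yel -0.11 253 0.49 0.524 z 0.119 0.165 0.146
yel -0.1 199 0.484 0.533 z 0.119 0.165 0.161
yel -0.09 96 0.485 0.533 z 0.128 0.164 0.162
yel -0.08 23 0.486 0.532 z 0.159 0.163 0.161
yel -0.04 21 0.486 0.503 z 0.156 0.16 0.158
yel -0.03 16 0.487 0.506 z 0.155 0.16 0.158
10.9 [ 0.51024474 -0.07913874  0.08805947] [ 1.60587789 -3.61714518  3.72122101] 0.04946360823822789
```

View pics/c7.png

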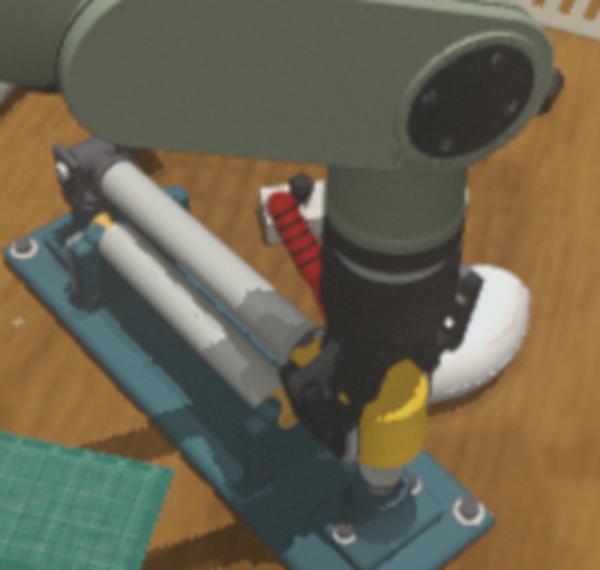

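The coupler is centred over the ball, whose neck shows just below it at (385,478). About 25 mm remain, so I go down with force checks.

drive_tool([
  [[-0.05, 0, 0.4, 0, 0.3], [-0.03, 0, 0.4, 0, 0.3], [0, 0, 0.3, 0, 0.3], [0, 0, 0, 0, 0.3]],
])

```text
clock: 11.3
eef_pos: [0.5104, -0.0798, 0.0771]
ee_rot: [[0.038, 0.999, 0.003], [0.999, -0.038, -0.002], [-0.001, 0.003, -1.0]]
ft_force: [3.3, -3.8, 3.1]
opening: 0.0496
```

drive_tool([
  [[0, 0, 0.2, 0, 0.3], [0, 0, 0.2, 0, 0.3], [0, 0, 0, 0, 0.3]],
])

```text
clock: 11.6
eef_pos: [0.5113, -0.08, 0.074]
ee_rot: [[0.037, 0.999, 0.005], [0.999, -0.037, -0.002], [-0.002, 0.005, -1.0]]
ft_force: [4.3, -5.3, 6.6]
opening: 0.0493
```

drive_tool([
  [[0, 0, 0.2, 0, 0.3], [0, 0, 0, 0, 0.3]],
])

```text
clock: 11.8
eef_pos: [0.5115, -0.0801, 0.0727]
ee_rot: [[0.037, 0.999, 0.005], [0.999, -0.037, -0.002], [-0.002, 0.005, -1.0]]
ft_force: [3.0, -3.3, 9.2]
opening: 0.0493
```

drive_tool([
  [[0, 0, 0.2, 0, 0.3], [0, 0, 0, 0, 0.3]],
])

```text
clock: 12.0
eef_pos: [0.5116, -0.0801, 0.0711]
ee_rot: [[0.037, 0.999, 0.005], [0.999, -0.037, -0.002], [-0.002, 0.005, -1.0]]
ft_force: [1.4, -4.1, 11.6]
opening: 0.0498
```

drive_tool([
  [[0, 0, 0.2, 0, 0.3], [0, 0, 0, 0, 0.3]],
])

```text
clock: 12.2
eef_pos: [0.5117, -0.0802, 0.0692]
ee_rot: [[0.038, 0.999, 0.005], [0.999, -0.038, -0.002], [-0.002, 0.005, -1.0]]
ft_force: [1.9, -4.4, 11.8]
opening: 0.0499
```

drive_tool([
  [[0, 0, 0.2, 0, 0.3], [0, 0, 0, 0, 0.3]],
])

```text
clock: 12.4
eef_pos: [0.5117, -0.0802, 0.067]
ee_rot: [[0.038, 0.999, 0.005], [0.999, -0.038, -0.002], [-0.002, 0.005, -1.0]]
ft_force: [2.5, -5.2, 10.1]
opening: 0.0495
```

drive_tool([
  [[0, 0, 0.2, 0, 0.3], [0, 0, 0, 0, 0.3]],
])

```text
clock: 12.6
eef_pos: [0.5115, -0.0802, 0.0644]
ee_rot: [[0.038, 0.999, 0.005], [0.999, -0.038, -0.002], [-0.002, 0.005, -1.0]]
ft_force: [2.3, -4.7, 7.3]
opening: 0.0497
```

Past the hardest point of the liners; continuing in smaller steps to the dead stop.

drive_tool([
  [[0, 0, 0.15, 0, 0.3], [0, 0, 0, 0, 0.3]],
])

```text
clock: 12.8
eef_pos: [0.5116, -0.0802, 0.0636]
ee_rot: [[0.038, 0.999, 0.005], [0.999, -0.038, -0.002], [-0.002, 0.005, -1.0]]
ft_force: [0.5, -4.2, 13.5]
opening: 0.0494
```

drive_tool([
  [[0, 0, 0.15, 0, 0.3], [0, 0, 0, 0, 0.3]],
])

```text
clock: 13.0
eef_pos: [0.5116, -0.0802, 0.0635]
ee_rot: [[0.037, 0.999, 0.005], [0.999, -0.037, -0.002], [-0.002, 0.005, -1.0]]
ft_force: [-2.6, -3.2, 21.9]
opening: 0.0498
```

drive_tool([
  [[0, 0, 0.1, 0, 0.3], [0, 0, 0, 0, 0.3]],
])

```text
clock: 13.2
eef_pos: [0.5117, -0.0802, 0.0635]
ee_rot: [[0.037, 0.999, 0.005], [0.999, -0.037, -0.002], [-0.002, 0.005, -1.0]]
ft_force: [-5.2, -2.9, 27.4]
opening: 0.0497
```

drive_tool([
  [[0, 0, 0.08, 0, 0.3], [0, 0, 0, 0, 0.3], [0, 0, 0, 0, 0.3]],
])

```text
clock: 13.5
eef_pos: [0.5117, -0.0802, 0.0634]
ee_rot: [[0.037, 0.999, 0.005], [0.999, -0.037, -0.002], [-0.002, 0.005, -1.0]]
ft_force: [-7.4, -1.8, 31.6]
opening: 0.0496
```

It stopped dead at reported z=0.0635 with about 31 N on the wrist. I unload, release and rise, then look at the handle.

drive_tool([
  [[0, 0, -0.2, 0, 0.3], [0, 0, -0.15, 0, 0.3], [0, 0, 0, 0, 1], [0, 0, 0, 0, 1], [0, 0, 0, 0, 1], [0, 0, 0, 0, 1], [0, 0, -4, 0, 1], [0, 0, -5, 0, 1], [0, 0, -5, 0, 1], [0, 0, -5, 0, 1]],
])

```text
clock: 14.5
eef_pos: [0.5083, -0.0786, 0.2523]
ee_rot: [[0.037, 0.999, -0.002], [0.999, -0.037, 0.001], [0.0, -0.002, -1.0]]
ft_force: [0.3, -0.2, 0.6]
opening: 0.0854
```

drive_tool([
  [[0, 0, -1, 0, 1], [2.4, 0, 0, 0, 1], [2.4, 0, 0, 0, 1], [2.4, 0, 0, 0, 1], [0, 0, 0, 0, 1], [0, 0, 0, 0, 1]],
])

```text
clock: 15.1
eef_pos: [0.5113, -0.0068, 0.2601]
ee_rot: [[0.036, 0.999, -0.002], [0.999, -0.036, -0.0], [-0.0, -0.002, -1.0]]
ft_force: [-0.1, 0.2, -0.3]
opening: 0.0852
```

```bash
python3 look.py c8
```

```text
yel -0.12 8 0.507 0.512 z 0.109 0.135 0.118
yel -0.11 220 0.49 0.529 z 0.1 0.14 0.128
yel -0.1 177 0.485 0.534 z 0.101 0.14 0.136
yel -0.09 154 0.485 0.535 z 0.112 0.141 0.137
yel -0.08 167 0.485 0.538 z 0.101 0.14 0.137
yel -0.07 188 0.485 0.536 z 0.1 0.154 0.138
yel -0.06 119 0.486 0.537 z 0.1 0.154 0.137
yel -0.05 97 0.486 0.538 z 0.1 0.154 0.137
yel -0.04 79 0.487 0.539 z 0.102 0.141 0.137
yel -0.03 11 0.488 0.536 z 0.102 0.139 0.136
red -0.06 8 0.509 0.516 z 0.151 0.156 0.152
red -0.05 50 0.506 0.518 z 0.151 0.17 0.16
red -0.04 64 0.506 0.518 z 0.164 0.196 0.178
red -0.03 72 0.505 0.52 z 0.184 0.207 0.198
red -0.02 66 0.505 0.521 z 0.198 0.219 0.209
red -0.01 57 0.505 0.522 z 0.209 0.228 0.218
red -0.0 40 0.506 0.522 z 0.219 0.23 0.226
15.15 [ 0.51136509 -0.00733581  0.2602606 ] [-0.03694808 -0.03534316  0.41936528] 0.0854945550828813
```

View pics/c8.png

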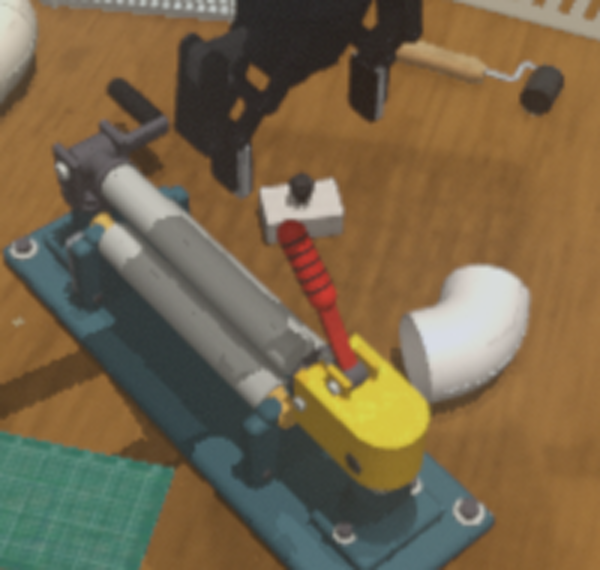

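The coupler sits level and home over the ball (roof z≈0.137), with the handle still up and its grip centre near (-0.016, 0.206) in y, z. I grip it and swing it down along its arc.

drive_tool([
  [[-0.9, 0.25, 2, 0, 1], [0, 0, 3, 0, 1], [0, 0, 3, 0, 1], [0, 0, 2.2, 0, 1], [0, 0, 0, 0, 1], [0, 0, 0, 0, 0.3], [0, 0, 0, 0, 0], [0, 0, 0, 0, 0], [0, 0, 0, 0, 0], [0, 0, 0, 0, 0]],
], grip_force=40)

```text
clock: 16.15
eef_pos: [0.5144, -0.0163, 0.16]
ee_rot: [[0.038, 0.999, 0.001], [0.999, -0.038, -0.001], [-0.001, 0.001, -1.0]]
ft_force: [0.6, -1.1, -2.1]
opening: 0.0167
```

drive_tool([
  [[0.62, 0, 0.48, 0, 0], [0.56, 0, 0.54, 0, 0], [0, 0, 0, 0, 0]],
])

```text
clock: 16.45
eef_pos: [0.515, -0.0046, 0.1508]
ee_rot: [[0.038, 0.999, 0.002], [0.999, -0.038, -0.002], [-0.002, 0.002, -1.0]]
ft_force: [-3.1, -0.2, 9.6]
opening: 0.0164
```

drive_tool([
  [[0.51, 0, 0.59, 0, 0], [0.45, 0, 0.64, 0, 0], [0, 0, 0, 0, 0]],
])

```text
clock: 16.75
eef_pos: [0.5154, 0.0063, 0.138]
ee_rot: [[0.037, 0.999, 0.002], [0.999, -0.037, 0.001], [0.001, 0.002, -1.0]]
ft_force: [-3.4, 2.5, 10.5]
opening: 0.0162
```

drive_tool([
  [[0.38, 0, 0.68, 0, 0], [0.3, 0, 0.5, 0, 0], [0, 0, 0, 0, 0]],
])

```text
clock: 17.05
eef_pos: [0.5156, 0.0132, 0.1252]
ee_rot: [[0.037, 0.999, 0.002], [0.999, -0.037, 0.001], [0.001, 0.002, -1.0]]
ft_force: [2.8, 3.1, 1.8]
opening: 0.0167
```

drive_tool([
  [[0.2, 0, 0.5, 0, 0], [0.05, 0, 0.3, 0, 0], [0, 0, 0, 0, 0]],
])

```text
clock: 17.35
eef_pos: [0.5158, 0.0159, 0.1167]
ee_rot: [[0.038, 0.999, 0.002], [0.999, -0.038, 0.002], [0.002, 0.002, -1.0]]
ft_force: [3.4, 5.6, -1.0]
opening: 0.0168
```

drive_tool([
  [[0, 0, 0, 0, 1], [0, 0, 0, 0, 1], [0, 0, 0, 0, 1], [0, 0, 0, 0, 1], [0, 0, 0, 0, 1], [0, 0, -3, 0, 1], [0, 0, -4, 0, 1], [0, 0, -3, 0, 1], [0, 0, 0, 0, 0], [0, 0, 0, 0, 0]],
])

```text
clock: 18.35
eef_pos: [0.5156, 0.0144, 0.2175]
ee_rot: [[0.038, 0.999, 0.002], [0.999, -0.038, -0.0], [-0.0, 0.002, -1.0]]
ft_force: [-0.7, -0.2, -0.3]
opening: 0.0593
```

```bash
python3 look.py c9
```

```text
yel -0.12 18 0.505 0.512 z 0.101 0.138 0.126
yel -0.11 217 0.489 0.53 z 0.1 0.14 0.128
yel -0.1 181 0.485 0.535 z 0.1 0.14 0.136
yel -0.09 157 0.485 0.536 z 0.102 0.141 0.137
yel -0.08 160 0.485 0.537 z 0.1 0.14 0.137
yel -0.07 185 0.486 0.536 z 0.102 0.153 0.137
yel -0.06 115 0.485 0.537 z 0.1 0.154 0.137
yel -0.05 95 0.486 0.537 z 0.101 0.155 0.137
yel -0.04 91 0.487 0.538 z 0.106 0.14 0.137
yel -0.03 11 0.489 0.535 z 0.124 0.139 0.137
red -0.05 17 0.508 0.517 z 0.144 0.15 0.147
red -0.04 28 0.506 0.517 z 0.147 0.153 0.15
red -0.03 32 0.507 0.518 z 0.149 0.157 0.153
red -0.02 32 0.508 0.519 z 0.154 0.161 0.157
red -0.01 46 0.506 0.522 z 0.157 0.169 0.164
red -0.0 41 0.506 0.522 z 0.161 0.17 0.167
red 0.01 36 0.507 0.522 z 0.161 0.172 0.168
red 0.02 28 0.507 0.522 z 0.162 0.172 0.169
red 0.03 30 0.507 0.522 z 0.165 0.173 0.17
red 0.04 18 0.508 0.522 z 0.167 0.172 0.171
18.4 [0.51453069 0.01455912 0.21608272] [-0.39717299 -0.27593845  0.36335026] 0.050970870367595594
```

View pics/c9.png

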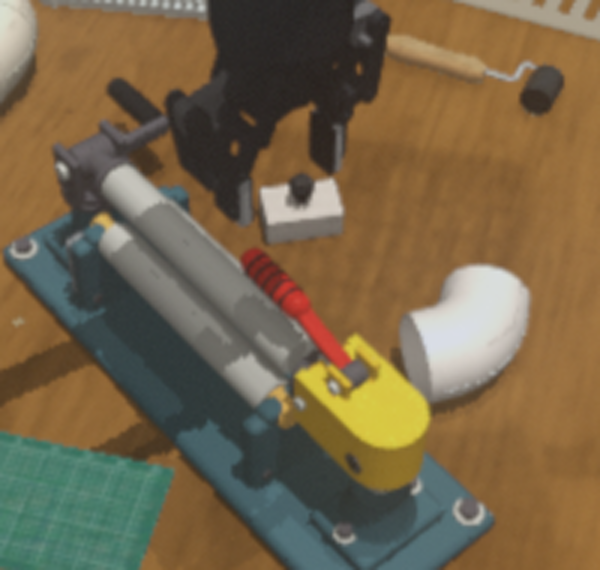

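The handle lies back at its original angle to the roll, with the grip at (270,275). As a check that it snapped shut, I press lightly on the grip with closed fingers.

drive_tool([
  [[0.5, 0, 0, 0, 0], [0, 0, 0, 0, 0], [0, 0, 0, 0, 0], [0, 0, 3, 0, 0], [0, 0, 2.6, 0, 0], [0, 0, 1, 0, 0], [0, 0, 0.4, 0, 0], [0, 0, 0, 0, 0]],
])

```text
clock: 19.2
eef_pos: [0.5154, 0.0196, 0.1468]
ee_rot: [[0.038, 0.999, -0.0], [0.999, -0.038, 0.0], [0.0, -0.0, -1.0]]
ft_force: [0.6, 0.9, -0.3]
opening: 0.0
```

drive_tool([
  [[0, 0, 0.3, 0, 0], [0, 0, 0, 0, 0]],
])

```text
clock: 19.4
eef_pos: [0.5161, 0.0195, 0.1447]
ee_rot: [[0.038, 0.999, 0.002], [0.999, -0.038, -0.0], [-0.0, 0.002, -1.0]]
ft_force: [-0.2, -0.1, -1.1]
opening: -0.0003
```

drive_tool([
  [[0, 0, 0.2, 0, 0], [0, 0, 0, 0, 0]],
])

```text
clock: 19.6
eef_pos: [0.5163, 0.0195, 0.1429]
ee_rot: [[0.038, 0.999, 0.002], [0.999, -0.038, -0.0], [-0.0, 0.002, -1.0]]
ft_force: [0.5, 0.4, 2.6]
opening: 0.0002
```

drive_tool([
  [[0, 0, 0.2, 0, 0], [0, 0, 0, 0, 0]],
])

```text
clock: 19.8
eef_pos: [0.5166, 0.0196, 0.1423]
ee_rot: [[0.038, 0.999, 0.003], [0.999, -0.038, -0.0], [-0.0, 0.003, -1.0]]
ft_force: [-2.8, 0.9, 9.8]
opening: -0.0003
```

drive_tool([
  [[0, 0, 0.1, 0, 0], [0, 0, 0, 0, 0]],
])

```text
clock: 20.0
eef_pos: [0.5167, 0.0196, 0.1421]
ee_rot: [[0.038, 0.999, 0.003], [0.999, -0.038, -0.0], [-0.0, 0.003, -1.0]]
ft_force: [-4.1, 0.9, 13.6]
opening: -0.0001
```

It's solid at the shut stop: 13.6 N with no further movement. I retreat, check once more and hand in.

drive_tool([
  [[0, 0, -0.5, 0, 0], [0, 0, -3, 0, 0], [0, 0, -4, 0, 0], [0, 0, -4, 0, 0], [0, 0, 0, 0, 0], [0, 0, 0, 0, 0], [0, 0, 0, 0, 0]],
])

```text
clock: 20.7
eef_pos: [0.5142, 0.0197, 0.2521]
ee_rot: [[0.038, 0.999, -0.003], [0.999, -0.038, 0.0], [0.0, -0.003, -1.0]]
ft_force: [0.1, 1.0, -0.4]
opening: 0.0001
```

```bash
python3 look.py c10 | grep -E "yel -0.0[3-9]|red|^[0-9]" && python3 -c "
from cell import *
print(hand_in())"
```

```text
yel -0.09 153 0.486 0.536 z 0.104 0.141 0.137
yel -0.08 162 0.486 0.537 z 0.101 0.141 0.137
yel -0.07 184 0.486 0.537 z 0.101 0.153 0.137
yel -0.06 109 0.486 0.537 z 0.1 0.154 0.137
yel -0.05 104 0.486 0.538 z 0.1 0.153 0.136
yel -0.04 89 0.487 0.539 z 0.101 0.141 0.137
yel -0.03 12 0.488 0.538 z 0.101 0.138 0.137
red -0.05 16 0.508 0.517 z 0.145 0.15 0.148
red -0.04 29 0.507 0.518 z 0.147 0.154 0.15
red -0.03 31 0.507 0.519 z 0.148 0.156 0.153
red -0.02 34 0.508 0.519 z 0.153 0.16 0.156
red -0.01 48 0.505 0.521 z 0.158 0.169 0.163
red -0.0 39 0.505 0.521 z 0.163 0.17 0.167
red 0.01 37 0.506 0.521 z 0.164 0.171 0.168
red 0.02 39 0.507 0.521 z 0.163 0.174 0.169
red 0.03 30 0.507 0.522 z 0.162 0.174 0.17
red 0.04 20 0.509 0.522 z 0.167 0.174 0.17
20.75 [0.51398709 0.01970012 0.25171376] [-0.29701272  0.02694874  0.29016546] -0.000102670892273528
the job is handed in; nothing more can be done
None
```

The machine is closed and the job is handed in at 20.75 s. The hand-in gives no verdict, and I could not read the ball contact force or the joint values directly.

- **Handle raised:** I lifted the red handle with the roll still up at about 0.21 rad. It sprang up and stayed there.
- **Coupler home:** I gripped the coupler by its sides and lowered it. Resistance peaked at about 12 N over the liners, then it stopped dead, and I pushed to about 31.6 N at the wrist.
- **Handle shut:** I swung it down along its arc at about 10 N until it passed over centre, then let go. A 13.6 N press on the grip afterwards gave almost no movement.

**Last checks:** the coupler is level with its roof at z≈0.137, so the roll is near -0.01 rad. The handle lies at its original shut angle, the arm is clear with no force on it, and the weight and elbow look unmoved. I did not re-check the tape or the marker, but the arm never went near them.

**Disagreement:** the fingertips seen by the camera stood about 28 mm above the reported TCP. My first close on the handle therefore shut on empty air above the grip, without touching anything. I applied that offset to every later move.

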